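# Square up the spice tins with a straightedge and click them into the clip rail

## Robot

A 6-joint arm with a two-finger parallel gripper is mounted at the origin on the work surface. World frame = base frame: x ahead of the robot, y to its left, z up, the work surface at z = 0. Lengths are in m, angles in degrees, forces in N, time in s.
With the tool pointing down it reaches from about 0.275 to 0.85 m from the base axis. Payload 19 kg.
Tool frame: the origin (TCP) lies at the very end of the fingers, on their centre line; the grasp point (between the pads) lies 19 mm behind it; z points along the fingers, x is the direction in which the jaws open and shut, and the axes are right-handed (so a half turn about z gives the same grasp; the last joint's range is limited). The gripper opens to 85 mm and grips with 20 to 120 N. Pads are 22 mm wide; open, the fingers measure 114 mm over their backs; the gripper's body (76 mm by 85 mm) begins 54 mm behind the grasp point. The pads swing forward as they close: fully open they stand 13 mm farther back than shut.
Start: joints at [-73.969, 8.623, 82.357, -0, 89.026, -7.678], TCP at [0.231, -0.526, 0.231] pointing down, gripper open.
Joint ranges: [-160.23, 160.23], [-39.13, 120.54], [6.94, 153.29], [-79.49, 259.48], [9.18, 160.14], [-161.06, 161.06]. Speed limits (degrees/s): [108.29, 108.29, 127.2, 172.46, 172.46, 172.46].

## Interface

Orientations are given as [roll, pitch, yaw] about the fixed x, y, z axes, in that order (R = Rz(yaw) Ry(pitch) Rx(roll)).
In Python, from rig import bot, effector, optics, workorder gives the robot as it stands. The module is installed in compiled form; this text tells all that it offers. Calls block until the motion is done:
- bot.move_to(position, orientation): joint-space move of the TCP to a pose.
- bot.servo_line(position, attitude=None, speed=0.15, contact_N=None): straight line of the TCP; attitude=None keeps the orientation; speed is the mean speed in m/s. With contact_N (N) it stops when the force on the tool has changed by that much, and returns True; else False.
- bot.goto_joints(angles): joint-space move.
- effector.set_gripper(opening, newtons=None): opening from 0.0 (shut) to 1.0 (fully open); newtons is the grip in N (None keeps the last); returns when the fingers have stopped.
- bot.sleep(seconds).
- bot.ik(position, orientation): joint angles nearest the present ones, or None.
- optics.snapshot(name): name is "scene" or "top" or "wrist"; returns a dict with "image" (384x512x3 uint8, red, green, blue), "K" (3x3 intrinsics, pixels), "eye" and "attitude" of the camera in the world; the wrist camera has in their place "T_tool_cam" (4x4, takes a point from camera to tool coordinates, whose origin is the TCP and whose axes are the tool frame's). Camera axes: x right, y up, looking along -z (the intrinsics and any distortion apply to the point x, -y, -z); pixel columns grow to the right and rows downward; lengths in m; the calibration is good to about 2 mm. A picture is of the moment at which its call begins: read the wrist's pose just before it. There is no depth.
A pose or a line that the arm cannot do raises bot.PlanningError and nothing moves.
- workorder.hand_in(): hands the job in, once; it reports no verdict.
Readings, each from a call of its own:
- bot.read_clock(): time.
- bot.read_joint_pos(): joint angles.
- bot.read_joint_velocities(): joint speeds.
- bot.read_effort(): joint torques, N m.
- bot.read_ee_pos(): TCP position.
- bot.read_ee_rot(): TCP orientation.
- bot.read_wrist_force(): force on the tool from outside, world axes, zero at the start.
- bot.read_moment(): the same for the moment, N m.
- bot.read_gripper_width(): opening from 0.0 (shut) to 1.0 (fully open).
Only numpy, scipy, OpenCV 4.12 (cv2) and the standard library are available. Lean on these libraries where they do the work, as an engineer would, in place of code of your own. Each camera call takes 0.05 s, during which the arm holds its last target. There are 200 camera calls.

## Task

Take the aluminium straightedge by its wooden handle and use its long front edge to push the three loose spice tins into one straight line; then push that line on as one, gently, into the clip rail until every tin has snapped fully home behind its spring clips. Move the tins with the straightedge only, never with the gripper, do not ram or topple them, and stop once they are home: forced on, they crush the rubber buffers behind them. Then set the straightedge down flat on the board well clear of the tins, and leave the plate, bottle and kadchi where they are.

Things in the scene. Friction and masses are not known exactly. Their poses are not given: they have to be found in the camera images.
- straightedge: T-shaped aluminium straightedge, 0.30 kg, flat on the board. Origin on the underside, below the middle of the handle; x forward to the pushing edge, y along it, z up. Blade 240 mm long (y +-120), 24 mm tall, x = 46 to 60 mm. Foot plate 60 mm wide, 8 mm thick, from x = -18 mm to the blade. Wooden handle block 28 mm (x) by 40 mm (y), 8 to 80 mm above the board; grip it from above.
- edge (a point): middle of the straightedge's pushing face (60 mm ahead of its origin), 12 mm above its underside; axes as the straightedge's.
- rail: fixed steel clip rail on the board. Origin on the board in the middle bay; +x points into the bays (away from the robot, yaw within 0.2 rad), y along the row. Bays at y = +75, 0, -75 mm, parted by fins 8 mm thick, 34 mm tall, x = +16 to +72 mm; back beam x = 70 to 100 mm, 44 mm tall. A straight push until the tins are home keeps the pushing face clear of the fins.
- clip_line (a point): point of the rail 23 mm towards the robot from its origin, 20 mm up; axes as the rail's. Here or up to 36 mm deeper (+x) the brass clips of the bays lie: their depth is adjustable, NOT known, and must be felt. All bays are set alike. A tin's centre is level with its clips when it spreads them most; 5 mm further in it meets its sprung seat, 11.5 mm further in a soft rubber buffer.
- bay_mouth (a point): front of the middle bay, 40 mm towards the robot from the rail's origin, 20 mm up. Each bay's two spring clips, 10 to 28 mm above the board, stand 43 mm apart; the 50 mm tin must spread them, about 4 to 7 N a tin (12 to 20 N for three at once; a lesser rise and dip before it if clips first centre a tin). Then the force drops to half or less and rises again only at the buffer.
- tin_red: Red spice tin with a steel lid, upright, 50 mm diameter, 62 mm tall, 0.1 to 0.25 kg; origin under its centre, z up. Starts loose on the board on the robot's side of the rail, within 4 mm of straight in front of one bay (any colour in any bay), its centre 60 to 105 mm short of the rail's origin along the rail's x.
- tin_yellow: Yellow spice tin with a steel lid, upright, 50 mm diameter, 62 mm tall, 0.1 to 0.25 kg; origin under its centre, z up. Starts loose on the board on the robot's side of the rail, within 4 mm of straight in front of one bay (any colour in any bay), its centre 60 to 105 mm short of the rail's origin along the rail's x.
- tin_green: Green spice tin with a steel lid, upright, 50 mm diameter, 62 mm tall, 0.1 to 0.25 kg; origin under its centre, z up. Starts loose on the board on the robot's side of the rail, within 4 mm of straight in front of one bay (any colour in any bay), its centre 60 to 105 mm short of the rail's origin along the rail's x.
- seat_a (a joint): travel (m) of the sprung black seat in the left bay (rail y = +75 mm) along the rail's +x; a red flag rides on it. 0 = empty. Its spring is light (0.3 to 0.9 N); from 0.0065 on the tin also presses the rubber buffer (0.8 N/mm a tin). Pushed beyond 0.012 the buffer is crushed. Once the push is taken away it stays above 0.004 only if the tin is fully behind its clips.
- seat_b (a joint): travel (m) of the sprung black seat in the middle bay along the rail's +x; a red flag rides on it. 0 = empty. Its spring is light (0.3 to 0.9 N); from 0.0065 on the tin also presses the rubber buffer (0.8 N/mm a tin). Pushed beyond 0.012 the buffer is crushed. Once the push is taken away it stays above 0.004 only if the tin is fully behind its clips.
- seat_c (a joint): travel (m) of the sprung black seat in the right bay (rail y = -75 mm) along the rail's +x; a red flag rides on it. 0 = empty. Its spring is light (0.3 to 0.9 N); from 0.0065 on the tin also presses the rubber buffer (0.8 N/mm a tin). Pushed beyond 0.012 the buffer is crushed. Once the push is taken away it stays above 0.004 only if the tin is fully behind its clips.
- plate: white ceramic plate, 210 mm across, 22 mm tall; origin under its centre. Bystander.
- bottle: empty clear plastic bottle with red flip-top cap, 66 mm across, 200 mm tall, light; origin under its centre. Bystander.
- kadchi: steel kadchi (ladle) lying on the board; origin under its 80 mm bowl, handle 260 mm long along its -x. Bystander.
Things that resemble listed ones, but are neither listed nor needed, are in the scene too. Leave any orange or pink look-alike of the tin_green alone. What is shaped like the tin_red but turquoise is not meant.

How it is judged:
By the outcome, as a careful person would: the job done as asked, in the order asked, and still so for the second after the job is handed in, with the robot touching nothing.
It also fails if it takes over 72 s, if anything falls off the work surface, if the arm or the gripper's body presses on something with over 40 N, if the wrist force passes 120 N, or if a joint passes its speed limit or range.

## Working session

There is one attempt and no reset: what is moved stays moved. The work goes in short steps, each a Python script; the robot and the scene stay as the last script left them, time stands still between calls to the robot, and variables do not carry over. Pictures are saved under pics/ and viewed, on a budget of 10 in all, crops included, one or two more only if the job needs it, and the job is handed in when it is done.

```bash
mkdir -p pics; python3 - <<'E'
from rig import bot, effector, optics
import cv2, pickle, numpy as np
d={}
for n in("scene","top"):
    s=optics.snapshot(n); d[n]=s
    print(n,s["K"],s["eye"],s["attitude"],[k for k in s])
pickle.dump(d,open("s.pkl","wb"))
for n in d: cv2.imwrite(f"pics/{n}0.png",cv2.resize(d[n]["image"],None,fx=1.5,fy=1.5)[:,:,::-1])
print(bot.read_clock(),bot.read_ee_rot())
E
```

```text
scene [[442.55844717   0.         254.35273457]
 [  0.         442.55844717 189.32696507]
 [  0.           0.           1.        ]] [ 1.40090352 -0.26017527  1.11863036] [39.46950592 -0.37844686 70.98512304] ['image', 'K', 'eye', 'attitude']
top [[468.14786291   0.         258.05248056]
 [  0.         468.14786291 191.20949921]
 [  0.           0.           1.        ]] [0.39115432 0.02432184 1.79384807] [  5.66573569   1.38576402 -91.5464089 ] ['image', 'K', 'eye', 'attitude']
0.1 [-1.79992759e+02  6.17538258e-02 -6.62906712e+01]
```

View pics/top0.png

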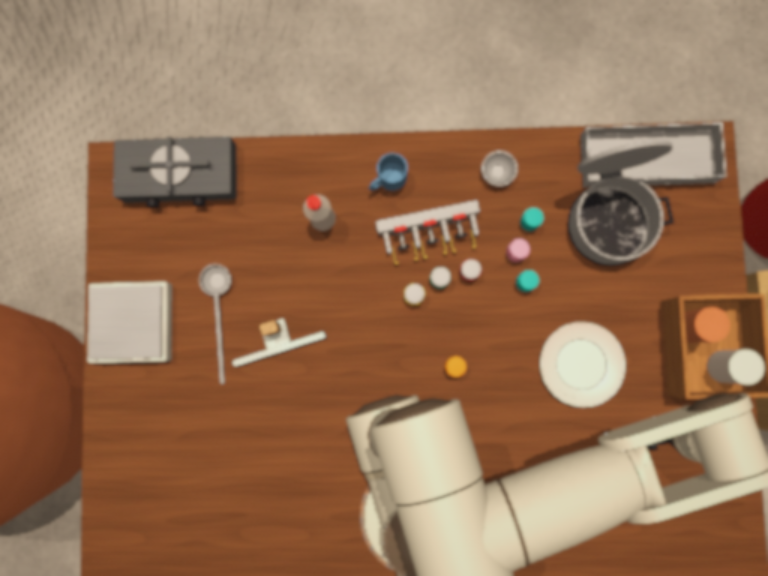

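View pics/scene0.png

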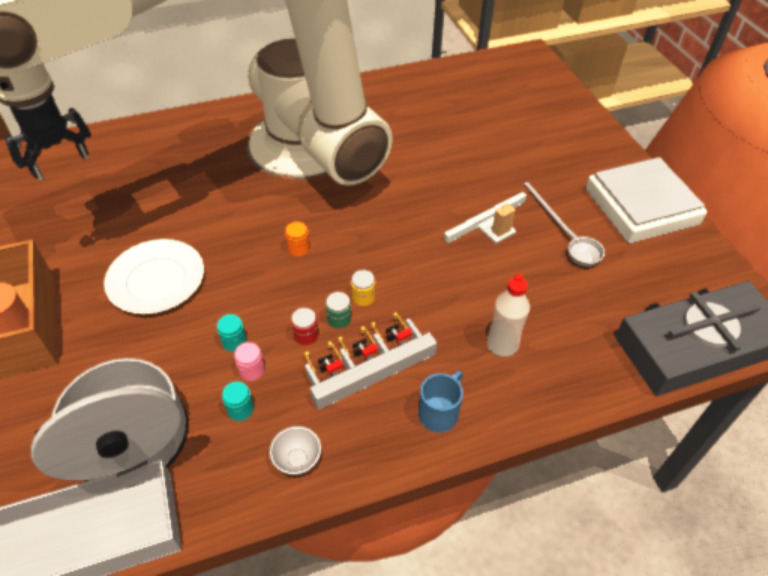

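Top view (1.5x pixels) shows the tins yellow at (414,294), green at (440,277) and red at (471,269). The rail is around (428,216), and the straightedge around (280,345) with its blade towards the robot, so it has to be turned about 180°. The scene view confirms the layout, with an orange look-alike at (297,238) on the robot side.

```bash
cat > h.py <<'E'
from rig import bot, effector, optics, workorder
import cv2, numpy as np
from scipy.spatial.transform import Rotation as R
def cam(name):
    p,r=np.array(bot.read_ee_pos()),bot.read_ee_rot()
    s=optics.snapshot(name)
    if name=="wrist":
        T=np.eye(4);T[:3,:3]=R.from_euler("xyz",r,degrees=True).as_matrix();T[:3,3]=p
        C=T@np.array(s["T_tool_cam"]); s["R"]=C[:3,:3];s["o"]=C[:3,3]
    else: s["R"]=R.from_euler("xyz",s["attitude"],degrees=True).as_matrix();s["o"]=np.array(s["eye"])
    return s
def ray(s,px,z):
    px=np.atleast_2d(px).astype(float); K=np.array(s["K"])
    q=np.c_[px,np.ones(len(px))]@np.linalg.inv(K).T
    d=(q*[1,-1,-1])@s["R"].T
    return s["o"]+d*((z-s["o"][2])/d[:,2])[:,None]
def proj(s,P):
    q=((np.atleast_2d(P)-s["o"])@s["R"])*[1,-1,-1]
    q=q@np.array(s["K"]).T; return q[:,:2]/q[:,2:]
def save(s,fn,f=1.5): cv2.imwrite(f"pics/{fn}.png",cv2.resize(s["image"],None,fx=f,fy=f)[:,:,::-1])
E
python3 - <<'E'
from h import *
s=cam("top")
for n,p,z in [("yel",(414,294),.062),("grn",(440,277),.062),("red",(471,269),.062),("orange",(456,367),.062),("railL",(377,228),.044),("railR",(478,207),.044),("bladeL",(235,362),.024),("bladeR",(325,336),.024),("handle",(268,328),.08),("bottle",(320,220),.1),("ladle",(215,280),.02),("ladend",(222,382),.01),("plate",(583,364),.02)]:
    print(n,ray(s,np.array(p)/1.5,z)[0].round(3))
print(np.array(optics.snapshot("wrist")["T_tool_cam"]).round(3), np.array(optics.snapshot("wrist")["K"]).round(0))
for y in (0,-80,80,100,170): print(y,bot.ik([.45,.02,.36],[180,0,y]),bot.ik([.33,.3,.3],[180,0,y]))
E
```

```text
yel [ 0.544 -0.005  0.062]
grn [ 0.585 -0.07   0.062]
red [ 0.602 -0.148  0.062]
orange [ 0.362 -0.102  0.062]
railL [0.716 0.083 0.044]
railR [ 0.762 -0.173  0.044]
bladeL [0.389 0.451 0.024]
bladeR [0.448 0.222 0.024]
handle [0.47  0.356 0.08 ]
bottle [0.73  0.221 0.1  ]
ladle [0.599 0.502 0.02 ]
ladend [0.339 0.487 0.01 ]
plate [ 0.36  -0.421  0.02 ]
[[ 1.     0.    -0.    -0.   ]
 [ 0.    -0.96  -0.281 -0.071]
 [-0.     0.281 -0.96  -0.143]
 [ 0.     0.     0.     1.   ]] [[331.   0. 254.]
 [  0. 331. 191.]
 [  0.   0.   1.]]
0 [-7.27199142e+00 -7.02285261e+00  8.35434115e+01 -2.54444375e-14
  1.03479441e+02 -7.27199142e+00] [ 3.23576863e+01 -7.82513329e+00  9.10697038e+01 -2.54444375e-14
  9.67554295e+01  3.23576863e+01]
-80 [-7.27199142e+00 -7.02285261e+00  8.35434115e+01 -2.54444375e-14
  1.03479441e+02  7.27280086e+01] [ 32.35768626  -7.82513329  91.06970378   0.          96.75542951
 112.35768626]
80 [-7.27199142e+00 -7.02285261e+00  8.35434115e+01 -2.54444375e-14
  1.03479441e+02 -8.72719914e+01] [ 3.23576863e+01 -7.82513329e+00  9.10697038e+01 -2.54444375e-14
  9.67554295e+01 -4.76423137e+01]
100 [  -7.27199142   -7.02285261   83.54341149    0.          103.47944112
 -107.27199142] [ 3.23576863e+01 -7.82513329e+00  9.10697038e+01 -2.54444375e-14
  9.67554295e+01 -6.76423137e+01]
170 None [  32.35768626   -7.82513329   91.06970378    0.           96.75542951
 -137.64231374]
```

```bash
python3 - <<'E'
from h import *
import pickle
bot.move_to([.64,0.0,.27],[180,0,10]); s=cam("wrist"); save(s,"w1"); pickle.dump(s,open("w1.pkl","wb"))
bot.move_to([.45,.38,.25],[180,0,14]); s=cam("wrist"); save(s,"w2"); pickle.dump(s,open("w2.pkl","wb"))
print(bot.read_clock())
E
```

```text
4.2917
```

View pics/w1.png

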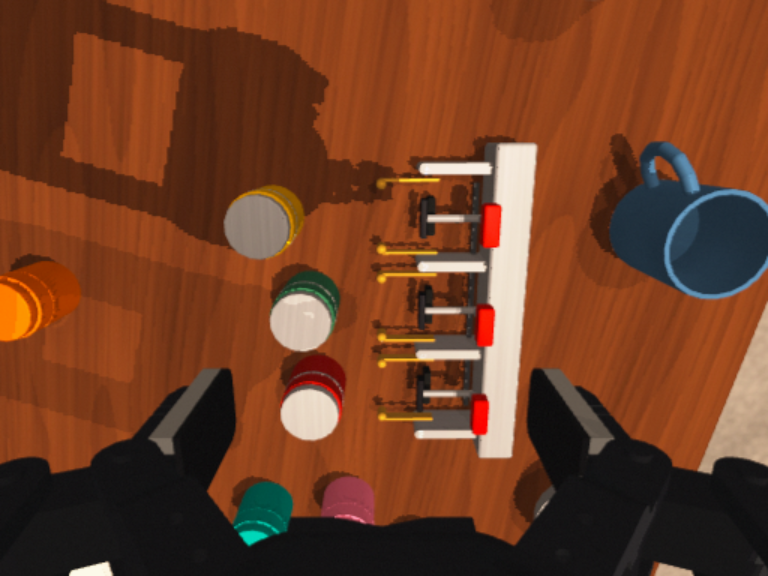

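View pics/w2.png

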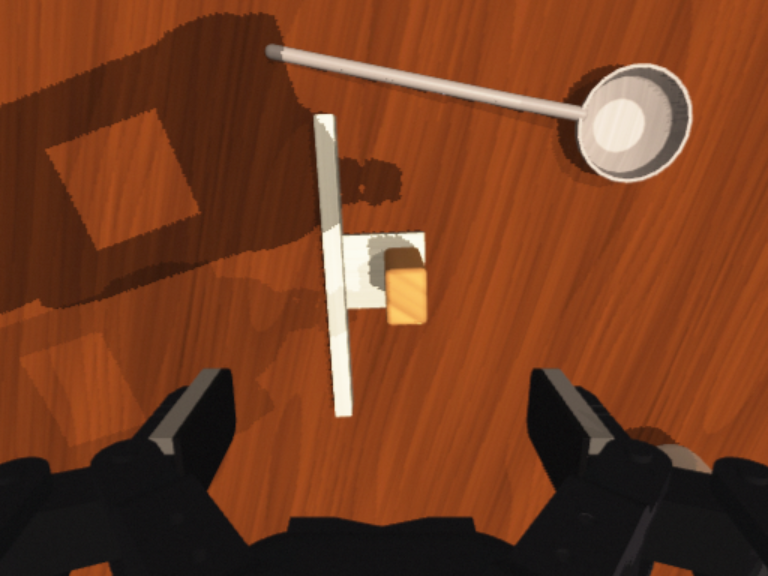

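Wrist view 1 (1.5x pixels) shows the rail with its beam's back edge running (537,143)–(512,457). The fin fronts are at (421,168), (419,267), (417,355) and (416,435). The tin lids are yellow (258,225), green (302,315) and red (310,410).
Wrist view 2 shows the blade top running from (324,115) to (344,416) and the handle top centred at (407,295).

```bash
cat > m.py <<'E'
from h import *
import pickle
w1=pickle.load(open("w1.pkl","rb")); w2=pickle.load(open("w2.pkl","rb"))
g=lambda s,p,z: ray(s,np.array(p)/1.5,z)[:,:2]
fl=lambda c0,c1: None
# rail
f=g(w1,[(421,168),(419,267),(417,355),(416,435)],.034); b=g(w1,[(537,143),(512,457)],.044); b2=g(w1,[(499,143),(478,457)],.044)
yv=lambda P:(P[0]-P[-1])/np.linalg.norm(P[0]-P[-1])
yaws=[np.degrees(np.arctan2(-v[0],v[1])) for v in (yv(f),yv(b),yv(b2))]
print("rail yaws",np.round(yaws,2),"fin steps",np.linalg.norm(np.diff(f,axis=0),axis=1).round(4),"beam len",np.linalg.norm(b[0]-b[1]).round(4))
ry=np.radians(np.mean(yaws)); X=np.array([np.cos(ry),np.sin(ry)]);Y=np.array([-X[1],X[0]])
o=np.array([(f@X).mean()-.016,(f@Y).mean()]); 
print("origin x from fins/back/front",o[0],(b@X).mean()-.1,(b2@X).mean()-.07," y from fins, beam ends",o[1],(b@Y).mean())
O=o[0]*X+o[1]*Y; print("rail O",O,"yaw",np.degrees(ry))
t=g(w1,[(258,225),(302,315),(310,410)],.062)-O
print("tins in rail",np.c_[t@X,t@Y].round(4))
# straightedge
bl=g(w2,[(316,115),(333,115),(351,416),(337,416)],.024)
d=(bl[:2].mean(0)-bl[2:].mean(0)); print("blade len",np.linalg.norm(d),"wid",np.linalg.norm(bl[0]-bl[1]),np.linalg.norm(bl[2]-bl[3]))
yw=np.degrees(np.arctan2(d[0],-d[1])); # y axis of edge = -d
c=bl.mean(0); ex=np.array([np.cos(np.radians(yw)),np.sin(np.radians(yw))]); S=c-.053*ex
h=g(w2,[(385,268),(426,267),(427,323),(388,324)],.08)
print("sedge yaw",yw,"origin from blade",S,"handle centre",h.mean(0),"sizes",np.linalg.norm(np.diff(h,axis=0),axis=1))
E
python3 m.py
```

```text
rail yaws [10.11 10.21  9.74] fin steps [0.0757 0.075  0.0756] beam len 0.2593
origin x from fins/back/front 0.6435540667837221 0.6415014491621863 0.6433527925940314  y from fins, beam ends -0.1734534480647157 -0.1721816919539991
rail O [ 0.66391789 -0.05883003] yaw 10.020390855468186
tins in rail [[-0.1011  0.0755]
 [-0.073   0.0077]
 [-0.0704 -0.0722]]
blade len 0.2387059999265914 wid 0.011943095010984797 0.011721619030673303
sedge yaw -163.97762114899825 origin from blade [0.47447869 0.35585971] handle centre [0.47327851 0.35731558] sizes [0.02659239 0.03870846 0.02614735]
```

```bash
cat >> h.py <<'E'
ry=np.radians(10.02); X=np.array([np.cos(ry),np.sin(ry)]);Y=np.array([-X[1],X[0]]); O=np.array([.6639,-.0588])
PSI=-170.0
def W(x,y,z): return [*(O+x*X+y*Y),z]   # rail coords -> world
E
python3 - <<'E'
from h import *
for p in ([.474,.3565,.025],[.474,.3565,.19],):
    print(bot.ik(p,[180,0,16]))
for x in (-.21,-.06): print(np.round(bot.ik(W(x,0,.03),[180,0,PSI]),1), np.round(bot.ik(W(x,0,.19),[180,0,PSI]),1))
effector.set_gripper(.62,80)
bot.move_to([.474,.3565,.13],[180,0,16.0])
bot.servo_line([.474,.3565,.025],speed=.1,contact_N=8)
print(bot.read_ee_pos(),bot.read_wrist_force())
effector.set_gripper(0,80)
print(bot.read_gripper_width(),bot.read_wrist_force())
bot.servo_line([.474,.3565,.19],speed=.12)
print(bot.read_ee_pos(),bot.read_wrist_force(),bot.read_moment(),bot.read_gripper_width())
save(cam("scene"),"s1"); save(cam("wrist"),"w3"); print(bot.read_clock())
E
```

```text
[ 2.95071157e+01  1.93439058e+01  9.41470602e+01 -2.54444375e-14
  6.65090340e+01  1.35071157e+01]
[ 2.95071157e+01  1.17310900e+01  8.34970143e+01 -2.54444375e-14
  8.47718957e+01  1.35071157e+01]
[-21.2   5.2 110.9   0.   63.8 148.8] [-21.2  -3.4  99.7   0.   83.7 148.8]
[-13.8  20.7  91.6   0.   67.7 156.2] [-13.8  13.6  81.3   0.   85.2 156.2]
[0.47434057 0.3567139  0.02569947] [-0.82967743 -0.01107563  0.1610796 ]
0.3204406558750419 [-1.61930143 -1.0089677   5.39970634]
[0.47378286 0.35636512 0.18919198] [-0.44030961 -0.32630026 -2.94437477] [ 0.00113809 -0.12609411 -0.02076712] 0.32192824005110676
8.45
```

View pics/w3.png

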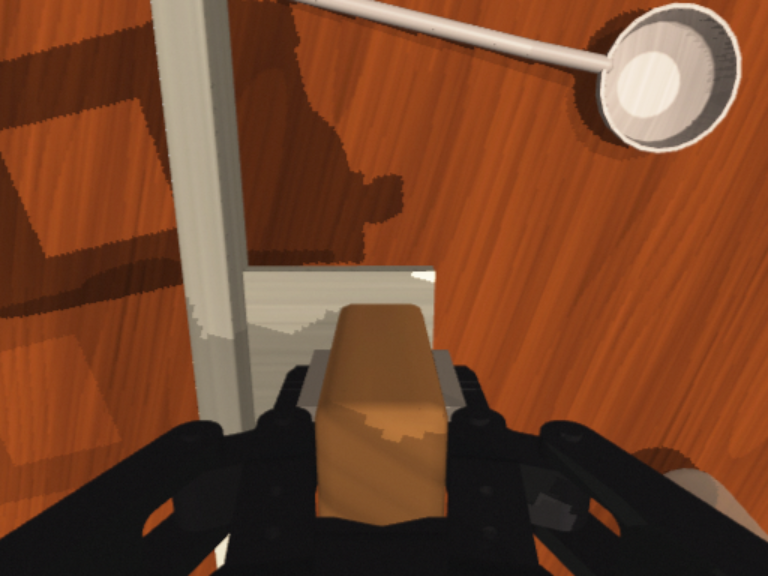

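The straightedge is held; its outer blade edge runs from (152,0) to (201,415). I'll compute its yaw in the tool, then carry it to the staging pose.

```bash
python3 - <<'E'
from h import *
s=cam("wrist"); p=np.array(bot.read_ee_pos())
zt=p[2]-.0257+.024
e=ray(s,np.array([(152,0),(201,415)])/1.5,zt)[:,:2]; d=e[0]-e[1]
yw=np.degrees(np.arctan2(d[0],-d[1])); ex=np.array([np.cos(np.radians(yw)),np.sin(np.radians(yw))])
print("edge yaw",yw,"expected -164; face ahead of TCP:",((e-p[:2])@ex).round(4), "len axis",((e-p[:2])@np.array([-ex[1],ex[0]])).round(4), bot.read_ee_rot())
bot.move_to([.42,.15,.19],[180,0,-77]); 
bot.move_to(W(-.215,0,.15),[180,0,PSI])
print(bot.read_clock(),bot.read_ee_pos(),bot.read_ee_rot(),bot.read_gripper_width())
s=cam("wrist");save(s,"w4"); import pickle; s["p"]=np.array(bot.read_ee_pos()); pickle.dump(s,open("w4.pkl","wb"))
E
```

```text
edge yaw -163.8297964974223 expected -164; face ahead of TCP: [0.0593 0.0593] len axis [-0.1066  0.0145] [1.79988599e+02 4.52969634e-02 1.59989665e+01]
10.75 [ 0.45243676 -0.09548215  0.15008101] [ 1.79981297e+02  5.83797658e-03 -1.69797749e+02] 0.31644317080535916
```

View pics/w4.png

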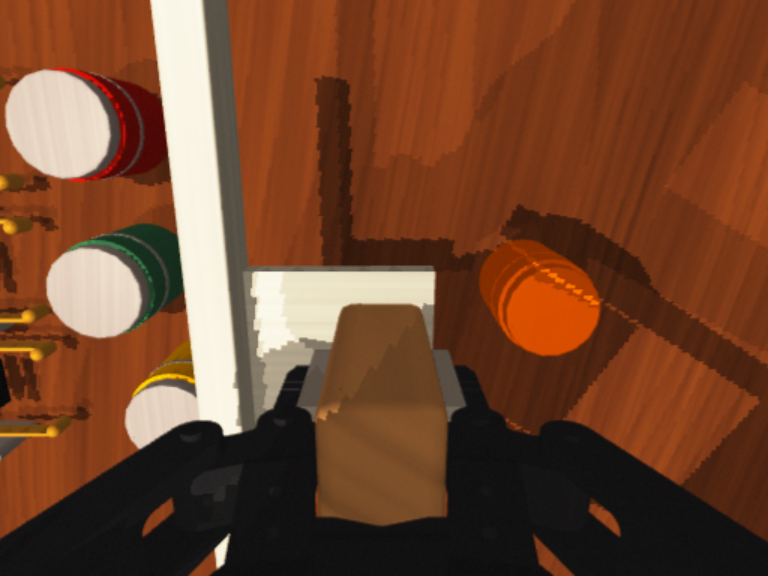

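Staging is good: the tins lie to the left of the blade and the orange look-alike is clear behind it at (545,300). Next I'll lower it, align the tins, and log the force.

```bash
cat >> h.py <<'E'
PSI=-170.15; ZP=.0272; FA=.0593
def face(): return (np.array(bot.read_ee_pos())[:2]-O)@X+FA
def goto_face(f,sp=.03,z=ZP,**k): return bot.servo_line(W(f-FA,0,z),[180,0,PSI],speed=sp,**k)
def fx(): return -np.array(bot.read_wrist_force())[:2]@X
E
python3 - <<'E'
from h import *
goto_face(-.1555,.08,z=.06); goto_face(-.1555,.04)
bot.sleep(.2); print("pose",bot.read_ee_pos(),bot.read_ee_rot(),bot.read_wrist_force(),face())
for f in np.arange(-.145,-.079,.005):
    goto_face(f,.04); print(round(face(),4),round(fx(),2),end=" | ")
for f in np.arange(-.080,-.0645,.002):
    goto_face(f,.03); print(round(face(),4),round(fx(),2),end=" | ")
print(bot.read_clock(),bot.read_ee_rot(),bot.read_gripper_width())
s=cam("scene");u=proj(s,[W(0,0,.03)])[0].astype(int)
im=s["image"][u[1]-75:u[1]+75,u[0]-100:u[0]+100]; cv2.imwrite("pics/s2.png",cv2.resize(im,None,fx=4,fy=4,interpolation=2)[:,:,::-1])
E
```

```text
pose [ 0.45250383 -0.09621194  0.0274149 ] [-1.79985756e+02  2.05588761e-02 -1.70146531e+02] [ 0.47858378  0.54581868 -3.10183751] -0.1553811409061762
-0.1449 0.75 | -0.1399 -0.06 | -0.1348 0.57 | -0.1298 -0.02 | -0.1248 0.47 | -0.1198 1.08 | -0.1147 -0.11 | -0.1098 0.17 | -0.1047 -0.23 | -0.0998 0.37 | -0.0947 0.18 | -0.0898 -0.5 | -0.0848 0.24 | -0.0798 0.44 | -0.08 -0.7 | -0.078 0.95 | -0.0759 0.6 | -0.0738 1.0 | -0.0718 0.78 | -0.0698 0.57 | -0.0678 -0.59 | -0.0658 1.4 | 19.2333 [-1.79996375e+02  1.45629589e-02 -1.70147827e+02] 0.31788979065748646
```

View pics/s2.png

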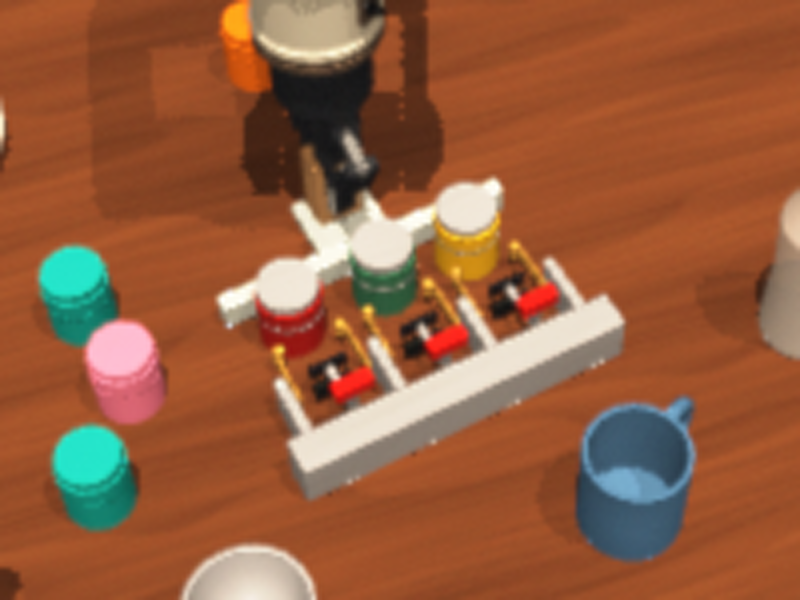

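All three tins stand in line along the blade, upright, just before the clips. Next comes the force-guided push.

```bash
python3 - <<'E'
from h import *
def F():
    v=[]
    for _ in range(4): bot.sleep(.02); v.append(fx())
    return float(np.mean(v))
f=-.0655; pk=0; pkf=0; mn=99; stop="limit"; log=[]
while f<.003:
    big = pk>9 and mn<.6*pk
    f+=.0007 if big else .0012
    goto_face(f,.02); q=F(); log.append((round(face()*1000,1),round(q,1)))
    if q>pk: pk,pkf,mn=q,f,q
    mn=min(mn,q)
    if q>32: stop="high"; break
    if pk>9 and mn<.55*pk and q>mn+1.8 and f>pkf+.006: stop="buffer"; break
    if bot.read_clock()>52: stop="time"; break
print(stop,pk,pkf,mn,bot.read_clock()); print(log)
s=cam("scene");u=proj(s,[W(0,0,.03)])[0].astype(int)
im=s["image"][u[1]-75:u[1]+75,u[0]-100:u[0]+100]; cv2.imwrite("pics/s3.png",cv2.resize(im,None,fx=4,fy=4,interpolation=2)[:,:,::-1])
E
```

```text
buffer 9.058725995784387 -0.043899999999999995 1.9820041162625965 28.4667
[(np.float64(-64.2), 0.4), (np.float64(-63.1), 1.8), (np.float64(-61.8), 1.4), (np.float64(-60.6), 1.6), (np.float64(-59.4), 1.6), (np.float64(-58.2), 1.7), (np.float64(-57.0), 1.2), (np.float64(-55.8), 2.0), (np.float64(-54.7), 2.9), (np.float64(-53.5), 3.6), (np.float64(-52.3), 3.0), (np.float64(-51.1), 3.4), (np.float64(-50.1), 5.5), (np.float64(-49.0), 7.1), (np.float64(-47.9), 8.1), (np.float64(-46.8), 8.9), (np.float64(-45.6), 8.8), (np.float64(-44.4), 9.1), (np.float64(-43.2), 8.5), (np.float64(-41.9), 8.2), (np.float64(-40.6), 7.5), (np.float64(-39.4), 6.1), (np.float64(-38.0), 5.0), (np.float64(-37.4), 5.4), (np.float64(-36.6), 5.0), (np.float64(-35.8), 3.6), (np.float64(-35.0), 2.5), (np.float64(-34.3), 2.0), (np.float64(-33.7), 4.1)]
```

View pics/s3.png

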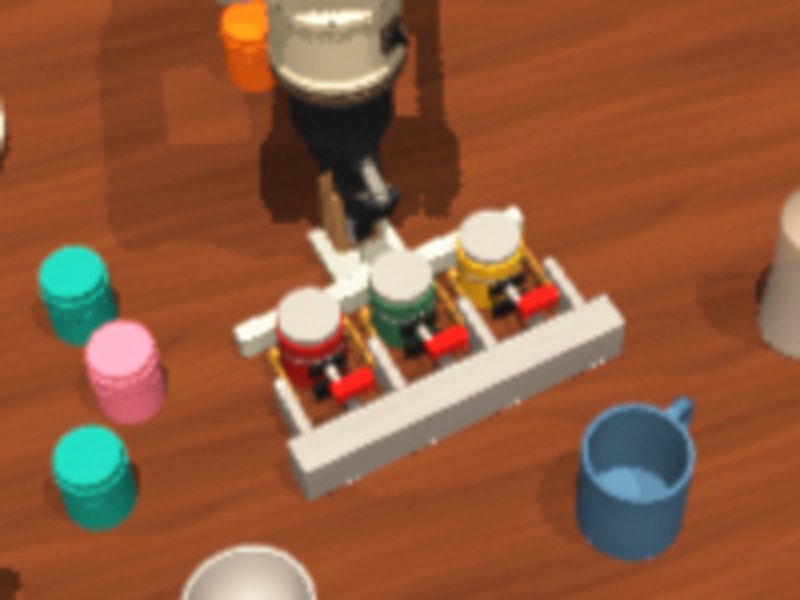

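Upright and still in line. The red flags haven't moved yet, so the 9 N rise was the clips centring the tins. I'll go on, also tracking the flags by colour centroid.

```bash
cat >> h.py <<'E'
def flags(s):
    im=s["image"].astype(int); m=((im[...,0]>190)&(im[...,1]<70)&(im[...,2]<70)).astype(np.uint8)
    n,_,st,c=cv2.connectedComponentsWithStats(m)
    r=[]
    for i in range(1,n):
        if st[i,4]<8: continue
        q=ray(s,c[i],.045)[0,:2]-O
        if .02<q@X<.12 and abs(q@Y)<.11: r.append((q@Y,q@X,int(st[i,4])))
    return [(round(a*1000,1),round(b*1000,1),k) for a,b,k in sorted(r,reverse=True)]
E
cat > push.py <<'E'
from h import *
import pickle
s0=pickle.load(open("s.pkl","rb"))["scene"]; s0["R"]=R.from_euler("xyz",s0["attitude"],degrees=True).as_matrix();s0["o"]=np.array(s0["eye"])
print("flags start",flags(s0)); b=flags(cam("scene")); print("flags now",b)
def F():
    v=[]
    for _ in range(4): bot.sleep(.02); v.append(fx())
    return float(np.mean(v))
f=face(); pk=0; pkf=0; mn=99; stop="limit"; log=[]
while f<.001:
    f+=.0007
    goto_face(f,.02); q=F(); 
    fl=flags(cam("scene")); sh=[round(k[1]-j[1],1) for k,j in zip(fl,b)]
    log.append((float(round(face()*1000,1)),round(q,1),*map(float,sh)))
    if q>pk: pk,pkf,mn=q,f,q
    mn=min(mn,q)
    if q>28: stop="high"; break
    if max(sh)>8.5: stop="flags"; break
    if pk>10.5 and mn<.55*pk and q>mn+1.8 and f>pkf+.005 and min(sh)>4: stop="buffer"; break
    if bot.read_clock()>52: stop="time"; break
print(stop,pk,pkf,mn,bot.read_clock()); print(*log)
E
python3 push.py
```

```text
flags start [(np.float64(85.1), np.float64(52.2), 42), (np.float64(9.0), np.float64(52.2), 46), (np.float64(-67.5), np.float64(52.3), 49)]
flags now [(np.float64(85.4), np.float64(52.0), 39), (np.float64(10.4), np.float64(51.8), 43), (np.float64(-66.6), np.float64(51.4), 42)]
flags 10.032375957335185 -0.025273874443689524 10.032375957335185 32.9667
(-32.9, 3.3, 1.0, 1.2, 1.3) (-32.2, 2.9, 1.2, 1.6, 1.6) (-31.5, 2.4, 2.3, 2.7, 3.0) (-30.8, 3.3, 2.9, 2.9, 3.1) (-30.1, 2.8, 3.8, 3.5, 4.4) (-29.4, 3.2, 4.3, 4.2, 4.7) (-28.7, 3.4, 5.0, 5.3, 5.5) (-28.0, 3.1, 5.8, 5.9, 6.0) (-27.4, 3.7, 6.8, 6.7, 7.5) (-26.8, 5.9, 7.1, 6.8, 7.2) (-26.3, 8.2, 7.5, 7.2, 8.0) (-25.8, 10.0, 7.5, 8.2, 8.9)
```

The flags moved together and the buffer force rose at 6.5–7 mm of travel: everything is home, about 8 mm in and well under 12. Back off slowly and check that the seats hold.

```bash
python3 - <<'E'
from h import *
goto_face(-.035,.03); goto_face(-.09,.06); bot.sleep(.2)
s=cam("scene"); print(flags(s),"start 52.2",bot.read_clock(),bot.read_ee_pos())
u=proj(s,[W(0,0,.03)])[0].astype(int)
im=s["image"][u[1]-75:u[1]+75,u[0]-100:u[0]+100]; cv2.imwrite("pics/s4.png",cv2.resize(im,None,fx=4,fy=4,interpolation=2)[:,:,::-1])
for p in ([.42,.15,.19],[.45,.33,.1],[.45,.33,.026]): print(bot.ik(p,[180,0,-77]))
E
```

```text
[(np.float64(85.7), np.float64(59.7), 43), (np.float64(9.5), np.float64(59.3), 48), (np.float64(-66.7), np.float64(59.8), 52)] start 52.2 34.7583 [ 0.51697991 -0.08471317  0.02711387]
[ 9.73782131e+00 -5.98740260e+00  1.02077571e+02 -2.54444375e-14
  8.39098314e+01  8.67378213e+01]
[ 28.34331526  11.18117503  94.96774963   0.          73.85107533
 105.34331526]
[ 28.34331526  15.56289065  99.06208778   0.          65.37502157
 105.34331526]
```

View pics/s4.png

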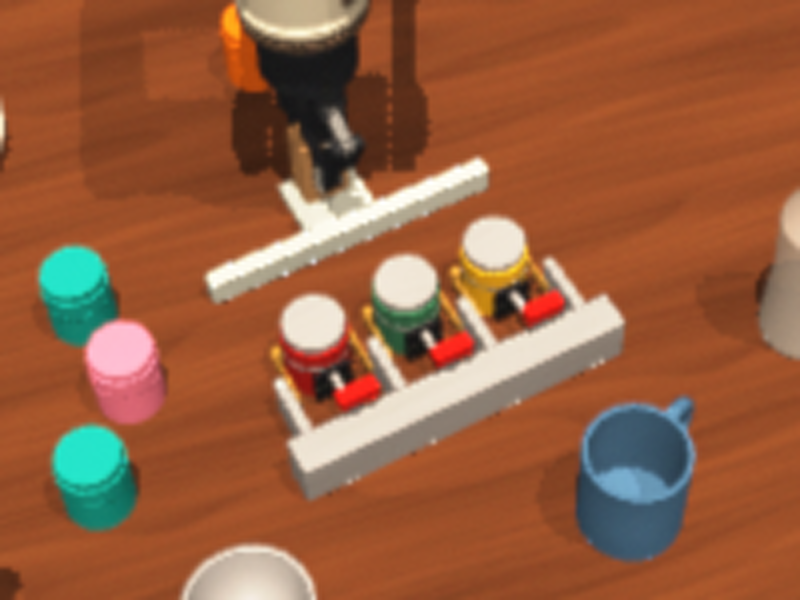

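All three seats stay about 7 mm in after the push is removed, and the tins are upright behind the clips. Now I'll return the straightedge to its original free spot.

```bash
python3 - <<'E'
from h import *
goto_face(-.14,.1); goto_face(-.15,.12,z=.17)
bot.move_to([.42,.15,.19],[180,0,-77])
bot.move_to([.474,.3565,.15],[180,0,16])
bot.servo_line([.474,.3565,.04],speed=.1); bot.sleep(.1)
c=bot.servo_line([.474,.3565,.0245],speed=.02,contact_N=3)
print(c,bot.read_ee_pos(),bot.read_wrist_force())
effector.set_gripper(.62); bot.sleep(.1); print(bot.read_gripper_width())
bot.servo_line([.474,.3565,.15],speed=.12); bot.move_to([.40,.15,.3],[180,0,16])
s=cam("scene"); print(flags(s),bot.read_clock(),bot.read_wrist_force()); save(s,"s5")
E
```

```text
True [0.47385574 0.35639487 0.02569973] [-1.06272566  0.69118833  6.38895822]
0.6190896484277677
[(np.float64(85.7), np.float64(59.7), 43), (np.float64(9.2), np.float64(59.3), 47), (np.float64(-66.7), np.float64(59.8), 52)] 43.775 [0.23838162 0.33538507 0.64209157]
```

View pics/s5.png

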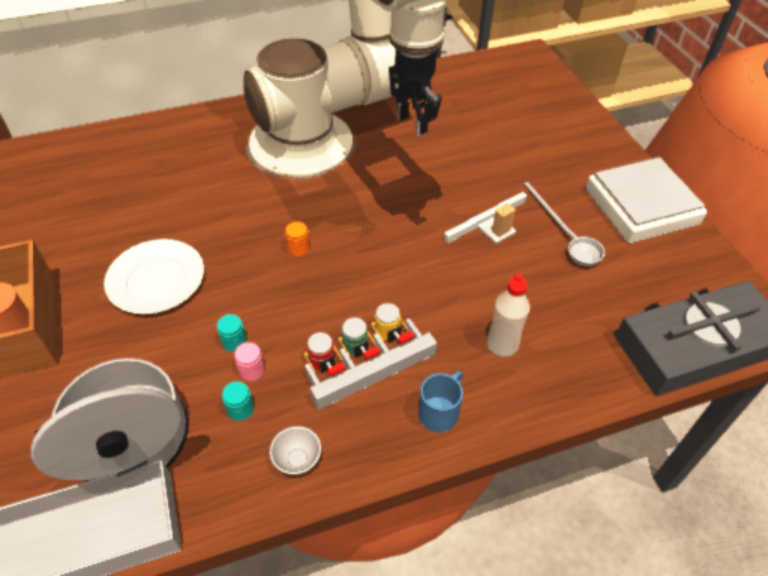

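The tins are home, the straightedge lies flat at its old spot (485,218), and the bystanders are unmoved.

```bash
python3 -c "
from h import *
workorder.hand_in(); print(bot.read_clock())"
```

```text
the job is handed in; nothing more can be done
the job is handed in; nothing more can be done
```

All three tins are snapped home in the clip rail, and the job was handed in at about 44 s of the 72 s allowed. I gripped the straightedge by its handle, turned it round, lined the tins up and pushed the line in under force control. I then backed off and set the straightedge down flat where it had started.

- **Seats:** the red flags showed about 7.5 to 9 mm of seat travel when I stopped, under the 12 mm crush limit. After backing off and again just before hand-in, all three held about 7 mm, so the tins are behind their clips.
- **Clip force (disagreed with the brief):** passing the clips took only about 9 N for the three, below the stated 12–20 N. I first took that for the clips centring the tins. The flags then began to move right after it, and the buffer force came 6.5 mm later, as the brief describes, so it was the real snap.
- **Stop:** I stopped about 1.5 mm into the buffers, at about 10 N.
- **Final picture:** the tins are upright and the straightedge lies flat and clear of them. The plate, bottle, kadchi and look-alike tins appear unmoved, and the gripper touches nothing.

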